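Take one sample tray off a tight leaning stack and load it

ROBOT

A 6-joint arm with a two-finger parallel gripper is mounted at the origin on a cart in front of the work surface, level with it; the furniture and walls round the work are solid. World frame = base frame: x ahead of the robot, y to its left, z up, the work surface at z = 0. Lengths are in m, angles in rad, forces in N, time in s.
With the tool pointing down it reaches from about 0.35 to 0.875 m from the base axis. Payload 15.5 kg.
Tool frame: the origin (TCP) lies on the centre line of the jaws, within the pads' length; the fingertips stand 11 mm ahead of it and the grasp point (between the pads) lies 8 mm behind it; z points along the fingers, y is the line along which they close (so a half turn about z gives the same grasp; the last joint's range is limited). The gripper opens to 85 mm and grips with 20 to 120 N. Pads are 22 mm wide; open, the fingers measure 114 mm over their backs; the gripper's body (76 mm by 85 mm) begins 54 mm behind the grasp point. The pads swing forward as they close: fully open they stand 13 mm farther back than shut.
Start: joints at [1.085, 0.494, 1.345, -0, 1.302, -0.096], TCP at [0.237, 0.578, 0.242] pointing down, gripper open.
Joint ranges: [-2.91, 2.91], [-0.82, 2.16], [0.22, 2.67], [-1.22, 4.37], [0.12, 2.79], [-3.08, 3.08]. Speed limits (rad/s): [1.89, 1.89, 2.57, 3.01, 3.01, 3.01].

INTERFACE

Orientations are given as a unit quaternion [x, y, z, w].
In Python, from plant import sensors, grab_frame, get_calibration, manip, spotter gives the robot as it stands.
- The arm moves only by the tool carry_out, never from a script. Its argument "deltas" is a list of rows, each a list of 3 entries, a list of its own where there are three numbers: the shift along the tool's x, y, z in m, then the turn, a rotation vector about the tool's x, y, z in rad, then the closure in counts, from 0 (fully open) to 255 (shut). A call has 1 to 20 rows; each row is the pose to reach, as a shift and turn from the pose commanded when the call began, along the tool's axes at that moment; what a row does not reach only later rows make up. A row lasts 1/10 s, in which the tool goes at most 50 mm and 8.59 degrees, less where a joint would pass 70% of its speed; a pose out of reach is approached as far as the arm can. A call with a gripper value outside its range is refused whole. The fingers move at their own pace and stop on an object; "force" is the grip in N (left out, the last holds). Time passes only in rows, so rows that repeat a pose let the fingers close. It gives the time, the measured TCP pose, the force, the opening and the grip force at its end, in the units of the state.
- sensors.read_state(): the state, without advancing time (a new reading comes with each control period).
- grab_frame(name): name is "side" or "top" or "wrist"; returns the picture (480x640x3 uint8, blue, green, red); there is no depth.
- get_calibration(name): a dict with "fx", "fy", "cx", "cy" (pixels), "k1" (the pictures are not rectified: a ray, as slopes to the right and down, at radius r is drawn at 1 + k1 r^2 times it, then the intrinsics apply), "R" (3x3) and "t" (3): a world point X has camera coordinates R X + t; the wrist camera has in their place "T_tool_cam" (4x4, takes a point from camera to tool coordinates, whose origin is the TCP and whose axes are the flange's). Camera axes: x right, y down, z forward; pixel columns grow to the right and rows downward; lengths in m; the calibration is good to about 2 mm. A picture is of the moment at which its call begins: read the wrist's pose just before it. get_calibration takes no time and is no camera call.
- manip.sign_off(): hands the job in; it is judged then, once.
Trained networks look in the newest picture that a camera, given by its name, has taken for a name from the list of things; names that differ only in an ending like _2 or _b are one class to them, and where a whole thing is asked for, a point or a joint stands for the part that bears it (a point fixed in the world has none). Each returns a list of dicts, best first, with "p" (0 to 1); they miss things now and then, are a little off and sometimes report something else, mostly with a low value. They report only what shows in the picture. A call takes as long as a camera call. They do not tell look-alikes from the thing itself.
- spotter.find_in(camera, name): "position" ([x, y, z] in m, in world coordinates, good to about 4 mm: the middle of the surface that is visible of it).
- spotter.outline_of(camera, name): "mask" (480x640 bool, what is visible of it).
- spotter.place_of(camera, name): "position" ([x, y, z] in m, in world coordinates, good to about 4 mm: a listed point, or the origin of a listed thing).
The state is a dict: "clock": time; "q": joint angles; "qd": joint speeds; "joint_torque": joint torques, N m; "tcp_pos": TCP position; "tcp_rot": TCP orientation; "force": force on the tool from outside, world axes, zero at the start; "moment": the same for the moment, N m; "finger_gap": opening from 0.0 (shut) to 1.0 (fully open); "gripper_force": force on a finger pad.
Only numpy, scipy, OpenCV 4.12 (cv2) and the standard library are available. Lean on these libraries where they do the work, as an engineer would, in place of code of your own. Each camera call takes 0.05 s, during which the arm holds its last target. There are 200 camera calls.

TASK

Draw the top steel tray straight out of the leaning stack, leaving the two trays nested under it where they are, and set it down gently and level in the middle of the blue mat, lengthwise along the mat. Then stand the jar with the orange cap upright on the floor of that tray, gently, and let go. Leave everything else on the worktop where it is.

Things in the scene. Friction and masses are not known exactly. Their poses are not given: they have to be found in the camera images.
- tray_top: The steel tray to take, top of three alike: 124 x 68 mm outside, 46 mm high, 2 mm walls tapering inwards 7 deg, floor 2 mm thick, 101 x 47 mm clear. Origin: centre of its underside; x along its length, y its width, z out of its open mouth. 100 to 180 g. It leans 30 deg with the stack: z points up and to the right as the robot sees it, its low short end is at the right.
- tray_top_rim (a point): Centre of the top tray's mouth, level with the rim's top, 46 mm from its origin along z; same axes. The rim is a flat upright band 124 x 68 mm, 10 mm deep; the walls below lie 4 mm farther in. Its long sides are free for fingers. The next rim's top is 24 mm lower: tips more than 22 mm below this point along z catch that tray too. Lugs under the short ends rest on the next rim.
- tray_next: The second tray, same shape and axes, 24 mm below tray_top along the stack's axis; must stay in the stack. tray_top is nested 22 mm deep in it with under 1 mm of play at each wall: drawn out along its own z axis it comes free; lifted straight up in the world it wedges and drags this one along.
- tray_low: The lowest tray, same shape and axes, 24 mm below tray_next, hanging loose by its rim in the stand. Must stay in the stack.
- stand: White inclined sheet-metal stand, fixed to the worktop, which carries the stack by the rim of the lowest tray: 150 x 92 mm base, 105 mm high at the far end (the whole stack 150 mm). Origin on the worktop; its x axis points the way in which the stand rises (roughly to the robot's left), y across it, z up. The trays' long axes lie in its x-z plane.
- mat: Blue mat with a white border line, 170 x 110 mm, 3 mm thick, fixed flat on the worktop. Origin: centre of its underside (on the worktop); x along its 170 mm length, z up.
- jar: Small clear jar with a ribbed orange screw cap, standing upright on the worktop: 53 mm high, body 38 mm in diameter, cap 41 mm in diameter over the top 15 mm. Origin: centre of its underside, z up. About 90 g. Standing in a tray, its cap rises 9 mm above the rim.
- mouse: Bystander, to be left alone: black computer mouse, 113 x 60 x 36 mm, near the front edge at the left. Origin: centre of its underside.
- tape_roll: Bystander, to be left alone: roll of brown paper tape, 84 mm across, 18 mm high, lying near the front edge at the right. Origin: centre of its underside.
- bottle_cap: Bystander, to be left alone: white screw cap, 40 mm across, 19 mm high, lying at the back right. Origin: centre of its underside.
- dropper_bottle_a: Bystander, to be left alone: white dropper bottle, 50 mm across, 100 mm high, standing at the back. Origin: centre of its underside.
- dropper_bottle_b: Bystander, to be left alone: white dropper bottle, 50 mm across, 100 mm high, standing at the back beside the other one. Origin: centre of its underside.
There are look-alikes about, which are no part of the job. Of the things like the jar, leave any that is brown, green or purple; of the rest the smaller one is meant.

How it is judged:
On the way, in this order (a step that is already met when the one before it is completed fails the run):
1. the top tray is drawn clear of the stack, the two below left behind (distance between tray_top and tray_next above 0.08 m and distance of each of tray_next, tray_low from where it was at the start of the episode below 0.012 m), for 0.1 s.
2. the tray is set down level on the mat, lengthwise, and let go (horizontal distance between tray_top and mat below 0.025 m and angle between the x axis of tray_top and the x axis of mat, either way round below 0.26 rad and angle between tray_top's own z axis and vertical below 0.08 rad and z of tray_top in the frame of mat below 0.008 m and linear speed of tray_top below 0.03 m/s and contact force between the fingers and tray_top below 0.1 N), for 0.2 s.
At the end, for the whole second after the job is handed in: The former top tray stands level (within 4.5 deg) on the mat, its centre within 25 mm of the mat's and its length within 15 deg of the mat's; the jar stands upright on the tray's floor; both are at rest and let go; the two other trays are within 12 mm of where they were (horizontal distance between tray_top and mat below 0.025 m and angle between the x axis of tray_top and the x axis of mat, either way round below 0.26 rad and angle between tray_top's own z axis and vertical below 0.08 rad and z of tray_top in the frame of mat below 0.008 m and linear speed of each of tray_top, jar below 0.03 m/s and x of jar in the frame of tray_top between -0.035 and 0.035 m and y of jar in the frame of tray_top between -0.016 and 0.016 m and z of jar in the frame of tray_top below 0.008 m and angle between jar's own z axis and vertical below 0.1 rad and distance of each of tray_next, tray_low from where it was at the start of the episode below 0.012 m and contact force between the arm and tray_top below 0.1 N and contact force between the arm and jar below 0.1 N); the robot touches nothing.
It fails at once if the second or the lowest tray is dragged more than 12 mm (distance of any of tray_next, tray_low from where it was at the start of the episode above 0.012 m).
It fails at once if the tray is dropped or banged on the mat, or the jar into the tray (over 0.35 m/s in the last 10 mm) ((horizontal distance between tray_top and mat below 0.06 m and z of tray_top in the frame of mat below 0.013 m and linear speed of tray_top above 0.35 m/s) or (horizontal distance between jar and tray_top below 0.045 m and z of jar in the frame of tray_top below 0.012 m and linear speed of jar above 0.35 m/s)).
It fails at once if the jar is tipped over (angle between jar's own z axis and vertical above 0.8 rad).
It fails at once if a bystander is moved more than 25 mm (distance of any of mouse, tape_roll, bottle_cap, dropper_bottle_a, dropper_bottle_b from where it was at the start of the episode above 0.025 m).
It also fails if it takes over 51 s, if anything falls off the work surface, if the arm or the gripper's body presses on something with over 40 N, if the wrist force passes 120 N, or if a joint passes its speed limit or range.

## Working session

There is one attempt and no reset: what is moved stays moved. The work goes in short steps, Python scripts to look and compute and a tool call to move; the robot and the scene stay as the last step left them, time stands still between calls to the robot, and variables do not carry over. Pictures are saved under pics/ and viewed, at most 10 in all, crops included, and the job is handed in when it is done.

Besides the shell and the picture viewer there is one more tool, called after ">>>" in YAML: its name, and indented under it one key for each argument. carry_out: Moves the arm, as the interface text tells. Its arguments: {"type":"object","properties":{"deltas":{"type":"array","items":{"type":"array"}},"force":{"type":"number"}},"required":["deltas"]}

```bash
mkdir -p pics; ls
python3 - <<'E'
from plant import sensors, grab_frame, get_calibration, spotter
import cv2,numpy as np
ims=[]
for c in ("top","side"):
    im=grab_frame(c); cv2.imwrite(f"pics/{c}0.png",im)
    for n in ("tray_top","tray_top_rim","tray_next","stand","mat","jar","dropper_bottle_a","mouse","tape_roll","bottle_cap"):
        try: print(c,n,[(np.round(d["position"],3).tolist(),round(d["p"],2)) for d in spotter.place_of(c,n)])
        except Exception as e: print(c,n,e)
print(sensors.read_state())
for c in ("top","side","wrist"): print(c,get_calibration(c))
E
```

```text
pics
top tray_top [([0.529, -0.196, 0.078], 0.61)]
top tray_top_rim [([0.529, -0.222, 0.117], 0.82), ([0.525, -0.172, 0.04], 0.35)]
top tray_next [([0.527, -0.186, 0.059], 0.65)]
top stand [([0.529, -0.204, -0.002], 0.67), ([0.359, 0.31, 0.004], 0.49)]
top mat [([0.445, 0.19, -0.004], 0.98)]
top jar [([0.561, -0.036, -0.0], 0.96), ([0.43, 0.005, -0.001], 0.77), ([0.474, 0.075, 0.001], 0.7), ([0.376, -0.24, -0.003], 0.65), ([0.526, -0.186, 0.059], 0.52)]
top dropper_bottle_a [([0.676, -0.126, 0.001], 0.84), ([0.654, -0.048, 0.004], 0.55), ([0.528, -0.188, 0.061], 0.31)]
top mouse [([0.358, 0.311, 0.004], 0.75)]
top tape_roll [([0.351, -0.107, 0.002], 0.88)]
top bottle_cap [([0.723, -0.275, 0.0], 0.65), ([0.532, -0.224, 0.116], 0.24)]
side tray_top [([0.526, -0.199, 0.074], 0.86)]
side tray_top_rim [([0.527, -0.222, 0.118], 0.88)]
side tray_next [([0.528, -0.19, 0.057], 0.84)]
side stand [([0.524, -0.204, -0.001], 0.84), ([0.72, -0.279, -0.004], 0.54)]
side mat [([0.446, 0.192, 0.001], 0.56), ([0.525, -0.188, 0.055], 0.19)]
side jar [([0.56, -0.033, 0.002], 0.96), ([0.478, 0.071, -0.00
[... 1572 characters left out ...]
, 'R': array([[ 0.91263289, -0.40870478,  0.00784846],
       [-0.21791523, -0.50266685, -0.8365638 ],
       [ 0.34585279,  0.76176534, -0.5478133 ]]), 't': array([-0.48691598,  0.20121001,  0.98928909])}
wrist {'fx': 420.61053466471424, 'fy': 420.61053466471424, 'cx': 318.22149336834326, 'cy': 236.24275453361142, 'k1': -0.06415651672757797, 'T_tool_cam': array([[-6.57326413e-04, -9.57279164e-01, -2.89164607e-01,
         7.39126965e-02],
       [ 9.99999511e-01, -8.42838687e-04,  5.17026697e-04,
        -2.27056856e-04],
       [-7.38658003e-04, -2.89164126e-01,  9.57279250e-01,
        -1.31297162e-01],
       [ 0.00000000e+00,  0.00000000e+00,  0.00000000e+00,
         1.00000000e+00]])}
```

View pics/top0.png

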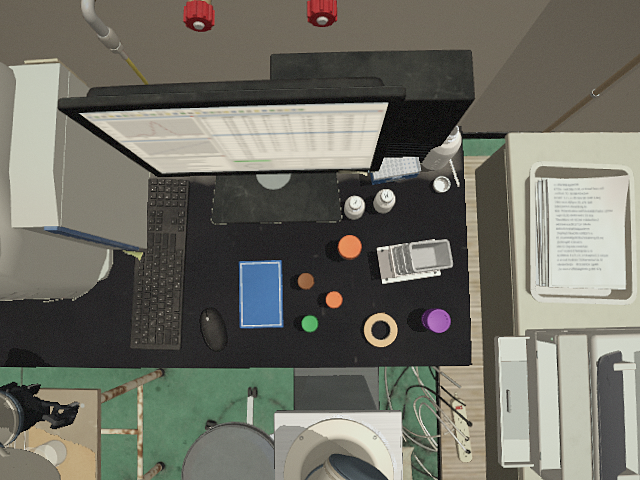

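View pics/side0.png

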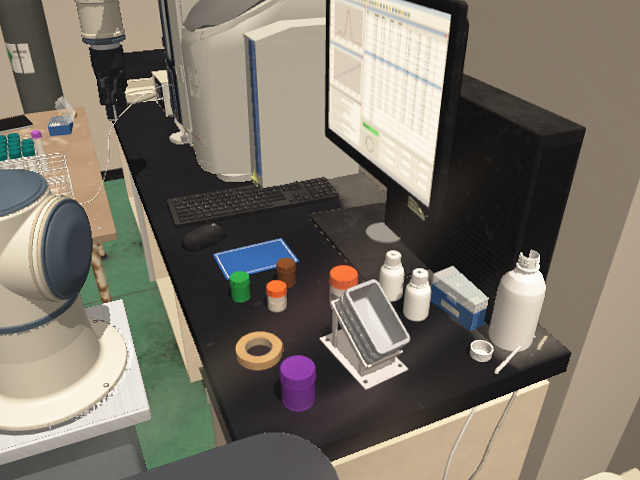

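The orange-capped jars are a large one at top (349,247) / side (344,282) and a small one at top (334,300) / side (277,297). The small one is meant, at about (0.430, 0.005). Brown (306,281), green (310,324) and purple (436,321) are decoys. The mat's long side runs along world x, and the stack leans to the right at top (430,255). I'll fit the poses from the masks next.

```bash
cat > h.py <<'E'
import numpy as np, cv2
from scipy.optimize import minimize
from scipy.spatial.transform import Rotation as R
from plant import sensors, grab_frame, get_calibration, spotter
def cam(c, st=None):
    k=get_calibration(c)
    if c=="wrist":
        st=st or sensors.read_state(); T=np.eye(4); T[:3,:3]=R.from_quat(st["tcp_rot"]).as_matrix(); T[:3,3]=st["tcp_pos"]
        M=np.linalg.inv(T@k["T_tool_cam"]); k["R"],k["t"]=M[:3,:3],M[:3,3]
    return k
def proj(k,X):
    p=np.atleast_2d(X)@k["R"].T+k["t"]; s=p[:,:2]/p[:,2:]; s=s*(1+k["k1"]*(s**2).sum(1,keepdims=True))
    return s*[k["fx"],k["fy"]]+[k["cx"],k["cy"]]
def ray(k,uv,z):
    s0=(np.atleast_2d(uv).astype(float)-[k["cx"],k["cy"]])/[k["fx"],k["fy"]]; s=s0.copy()
    for _ in range(10): s=s0/(1+k["k1"]*(s**2).sum(1,keepdims=True))
    o=-k["R"].T@k["t"]; d=np.c_[s,np.ones(len(s))]@k["R"]
    return o+d*((z-o[2])/d[:,2])[:,None]
def tray_rot(yaw,tilt=np.pi/6): # tray axes: stand x at yaw, stack tilted
    return R.from_euler("z",yaw)*R.from_euler("y",-tilt)
def box(a,b,z): return np.array([[sx*a/2,sy*b/2,z] for sx,sy in((1,1),(1,-1),(-1,-1),(-1,1))])
def tray_pts(p,lo=-.012): return np.r_[box(.124,.068,0),box(.124,.068,-.01)]@tray_rot(p[3]).as_matrix().T+p[:3]
def hull_iou(k,pts,mask):
    m=np.zeros((480*2,640*2),np.uint8); cv2.fillConvexPoly(m,cv2.convexHull((proj(k,pts)*2*16).astype(np.int32)).reshape(-1,1,2),1,shift=4)
    M=cv2.resize(mask.astype(np.uint8),(1280,960),interpolation=0)
    return (m&M).sum()/max(1,(m|M).sum())
def hullmask(m):
    m=m.astype(np.uint8); n,l,s,_=cv2.connectedComponentsWithStats(m); m=(l==1+np.argmax(s[1:,4])).astype(np.uint8)
    c=np.vstack(cv2.findContours(m,0,2)[0]); cv2.fillConvexPoly(m,cv2.convexHull(c),1); return m
def fit(views,pts,x0,step):
    f=lambda d: -sum(hull_iou(k,pts(x0+d*step),m) for k,m in views)
    r=minimize(f,np.zeros(len(x0)),method="Nelder-Mead",options=dict(initial_simplex=np.r_[[np.zeros(len(x0))],np.eye(len(x0))],maxiter=300,xatol=.02,fatol=1e-4))
    return x0+r.x*step, -r.fun/len(views)
E
cat > a.py <<'E'
from h import *
V={}
for c in("top","side"):
    im=grab_frame(c); k=cam(c)
    for n in("tray_top","mat"):
        r=spotter.outline_of(c,n); print(c,n,[(round(d["p"],2),int(d["mask"].sum()),np.argwhere(d["mask"]).mean(0).round()) for d in r][:3])
        if r: V[c,n]=(k,hullmask(r[0]["mask"]))
        if n=="tray_top" and r:
            m=r[0]["mask"].astype(np.uint8); cv2.drawContours(im,cv2.findContours(m,0,2)[0],-1,(0,0,255),1)
            y,x=np.argwhere(m).mean(0).astype(int); cv2.imwrite(f"pics/m_{c}.png",cv2.resize(im[y-45:y+45,x-60:x+60],None,fx=4,fy=4))
cv2.imwrite("pics/m.png",np.hstack([cv2.resize(cv2.imread(f"pics/m_{c}.png"),(400,300)) for c in("top","side")]))
st=np.array([.004,.004,.004,.08])
for cs in(("top","side"),("top",),("side",)):
    print("rim",cs,[np.round(v,4) for v in fit([V[c,"tray_top"] for c in cs],tray_pts,np.array([.528,-.222,.117,np.pi/2]),st)])
matp=lambda p: box(.17,.11,.003)@R.from_euler("z",p[2]).as_matrix().T+[p[0],p[1],0]
print("mat",[np.round(v,4) for v in fit([V["top","mat"]],matp,np.array([.445,.19,0]),np.array([.004,.004,.08]))])
E
python3 a.py
```

```text
top tray_top [(0.95, 1396, array([255., 428.]))]
top mat [(0.58, 2854, array([294., 260.]))]
side tray_top [(0.71, 515, array([331., 359.])), (0.7, 2852, array([317., 376.])), (0.64, 551, array([296., 277.]))]
side mat [(0.94, 1822, array([258., 253.])), (0.23, 965, array([276., 392.]))]
rim ('top', 'side') [array([ 0.5283, -0.2192,  0.0897,  1.6854]), np.float64(0.5213)]
rim ('top',) [array([ 0.5239, -0.2065,  0.1725,  1.6923]), np.float64(0.9306)]
rim ('side',) [array([ 0.5066, -0.2171,  0.091 ,  2.3295]), np.float64(0.2602)]
mat [array([0.4472, 0.1895, 0.0188]), np.float64(0.9783)]
```

```bash
cat >> h.py <<'E'
def delta(pos,rot,st=None,start=None):
    st=st or sensors.read_state(); A=R.from_quat(st["tcp_rot"]); p=st["tcp_pos"]
    return np.round(A.inv().apply(np.asarray(pos)-p),4).tolist(), np.round((A.inv()*rot).as_rotvec(),4).tolist()
def tool_for(tr): # tool x = tray x, tool z = -tray z
    return tr*R.from_euler("x",np.pi)
E
python3 - <<'E'
from h import *
tr=tray_rot(1.69); p=np.array([.528,-.222,.117])
print(p+.12*tr.as_matrix()[:,2], delta(p+.12*tr.as_matrix()[:,2],tool_for(tr)))
E
```

```text
[ 0.53513529 -0.28157422  0.22092305] ([-0.602, -0.6821, 0.0213], [-0.2777, 0.473, 1.0364])
```

>>> carry_out:
  deltas:
    - [[-0.602, -0.682, 0.021], [-0.278, 0.473, 1.036], 0]
    - [[-0.602, -0.682, 0.021], [-0.278, 0.473, 1.036], 0]
    - [[-0.602, -0.682, 0.021], [-0.278, 0.473, 1.036], 0]
    - [[-0.602, -0.682, 0.021], [-0.278, 0.473, 1.036], 0]
    - [[-0.602, -0.682, 0.021], [-0.278, 0.473, 1.036], 0]
    - [[-0.602, -0.682, 0.021], [-0.278, 0.473, 1.036], 0]
    - [[-0.602, -0.682, 0.021], [-0.278, 0.473, 1.036], 0]
    - [[-0.602, -0.682, 0.021], [-0.278, 0.473, 1.036], 0]
    - [[-0.602, -0.682, 0.021], [-0.278, 0.473, 1.036], 0]
    - [[-0.602, -0.682, 0.021], [-0.278, 0.473, 1.036], 0]
    - [[-0.602, -0.682, 0.021], [-0.278, 0.473, 1.036], 0]
    - [[-0.602, -0.682, 0.021], [-0.278, 0.473, 1.036], 0]
    - [[-0.602, -0.682, 0.021], [-0.278, 0.473, 1.036], 0]
    - [[-0.602, -0.682, 0.021], [-0.278, 0.473, 1.036], 0]
    - [[-0.602, -0.682, 0.021], [-0.278, 0.473, 1.036], 0]
    - [[-0.602, -0.682, 0.021], [-0.278, 0.473, 1.036], 0]
    - [[-0.602, -0.682, 0.021], [-0.278, 0.473, 1.036], 0]
    - [[-0.602, -0.682, 0.021], [-0.278, 0.473, 1.036], 0]
    - [[-0.602, -0.682, 0.021], [-0.278, 0.473, 1.036], 0]
    - [[-0.602, -0.682, 0.021], [-0.278, 0.473, 1.036], 0]
  force: 40

```text
clock: 3.4
tcp_pos: [0.5362, -0.2862, 0.2203]
tcp_rot: [0.642, 0.722, 0.172, -0.192]
force: [-1.2, 0.7, -0.5]
finger_gap: 1.0
gripper_force: 0.0
```

Run:
```python
from h import *
st=sensors.read_state(); im=grab_frame("wrist"); k=cam("wrist",st)
x0=np.array([.528,-.222,.117,1.69])
for n in ("tray_top","tray_top_rim"):
  for d in spotter.place_of("wrist",n): print(n,np.round(d["position"],4),d["p"])
r=spotter.outline_of("wrist","tray_top")
m=r[0]["mask"]; print([(d["p"],d["mask"].sum()) for d in r])
x,s=fit([(k,hullmask(m))],tray_pts,x0,np.array([.004,.004,.004,.05])); print(x.round(4),s)
cv2.polylines(im,[proj(k,tray_pts(x)[:4]).astype(np.int32)],True,(0,0,255),1)
cv2.polylines(im,[proj(k,tray_pts(x0)[:4]).astype(np.int32)],True,(0,255,0),1)
cv2.drawContours(im,cv2.findContours(m.astype(np.uint8),0,2)[0],-1,(255,0,0),1)
cv2.imwrite("pics/w1.png",im)
```

```text
tray_top_rim [ 0.5311 -0.2242  0.1144] 0.58
[(0.63, np.int64(1804)), (0.6, np.int64(20568)), (0.58, np.int64(5281))]
[ 0.528 -0.222  0.117  1.69 ] 0.0
```

View pics/w1.png

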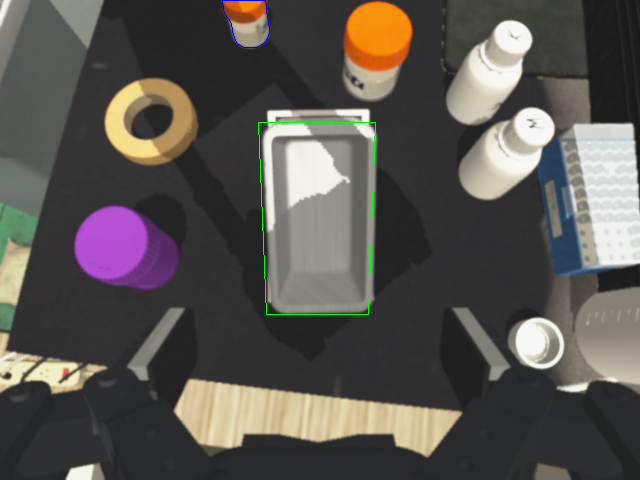

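The rim shows at columns about 262–376, rows 122–313, close to the predicted green outline. The pad tips are at about (188,310) and (445,310). I'll fit with the larger mask.

Run:
```python
from h import *
st=sensors.read_state(); im=grab_frame("wrist"); k=cam("wrist",st)
V={}
r=spotter.outline_of("wrist","tray_top"); r=[d for d in r if d["mask"].sum()>15000 and d["mask"][210,320]]; mw=hullmask(r[0]["mask"])
grab_frame("top"); rt=spotter.outline_of("top","tray_top"); mt=hullmask(rt[0]["mask"])
x0=np.array([.529,-.222,.117,1.69]); s=np.array([.004,.004,.004,.05])
for nm,v in(("wrist",[(k,mw)]),):
    for y in(1.66,1.70):
        x0[3]=y; x,f=fit(v,tray_pts,x0,s); print(nm,x.round(4),f)
kk=get_calibration("wrist"); M=np.linalg.inv(kk["T_tool_cam"]); kk["R"],kk["t"]=M[:3,:3],M[:3,3]
for z in(-.004,-.002,.004,.011): print(z,proj(kk,[[.011,-.0425,z],[.011,.0425,z],[-.011,-.0425,z]]).round(0).tolist())
c=np.argwhere(mw); print("mask box",c.min(0),c.max(0))
print(cv2.minAreaRect(c[:,::-1].astype(np.int32)), cv2.minAreaRect(proj(k,tray_pts(x)[:4]).astype(np.float32)))
cv2.polylines(im,[proj(k,tray_pts(x)[:4]).round().astype(np.int32)],True,(0,0,255),1)
cv2.drawContours(im,cv2.findContours(mw,0,2)[0],-1,(255,0,0),1)
cv2.imwrite("pics/w2.png",cv2.resize(im[100:400,100:500],None,fx=2,fy=2))
```

```text
wrist [ 0.53   -0.2207  0.1155  1.7045] 0.9771481022315468
wrist [ 0.5301 -0.2207  0.1156  1.705 ] 0.977110242600448
-0.004 [[192.0, 305.0], [446.0, 305.0], [198.0, 362.0]]
-0.002 [[194.0, 302.0], [444.0, 302.0], [200.0, 358.0]]
0.004 [[199.0, 295.0], [439.0, 295.0], [204.0, 349.0]]
0.011 [[204.0, 287.0], [434.0, 287.0], [209.0, 340.0]]
mask box [131 265] [322 378]
((321.5, 226.5), (191.0, 113.0), 90.0) ((322.53143310546875, 227.07815551757812), (190.13636779785156, 115.83154296875), 89.2465591430664)
```

View pics/w2.png

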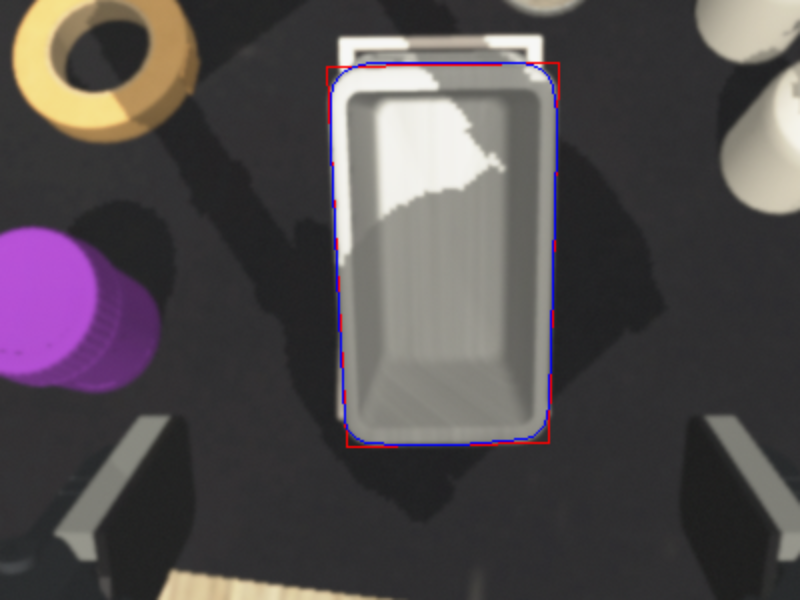

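Run:
```python
from h import *
tr=tray_rot(1.705); p=np.array([.530,-.2207,.1158]); z=tr.as_matrix()[:,2]
for h in(.05,-.009): print(delta(p+h*z,tool_for(tr)))
```

```text
([-0.0012, 0.0025, 0.0716], [0.0071, -0.0002, -0.0116])
([-0.0012, 0.0021, 0.1306], [0.0071, -0.0002, -0.0116])
```

>>> carry_out:
  deltas:
    - [[-0.001, 0.0025, 0.04], [0.007, 0, -0.012], 0]
    - [[-0.001, 0.0025, 0.072], [0.007, 0, -0.012], 0]
    - [[-0.001, 0.0025, 0.09], [0.007, 0, -0.012], 0]
    - [[-0.001, 0.0022, 0.1], [0.007, 0, -0.012], 0]
    - [[-0.001, 0.0022, 0.105], [0.007, 0, -0.012], 0]
    - [[-0.001, 0.0022, 0.105], [0.007, 0, -0.012], 0]
    - [[-0.001, 0.0022, 0.105], [0.007, 0, -0.012], 0]
  force: 40

```text
clock: 4.5
tcp_pos: [0.5316, -0.2305, 0.1306]
tcp_rot: [0.636, 0.727, 0.171, -0.194]
force: [0.0, -0.4, 0.2]
finger_gap: 0.998
gripper_force: 0.0
```

Run:
```python
from h import *
tr=tray_rot(1.705); p=np.array([.530,-.2207,.1158]); z=tr.as_matrix()[:,2]
st=sensors.read_state(); print(st["tcp_pos"])
im=grab_frame("wrist"); k=cam("wrist",st)
print(delta(p-.009*z,tool_for(tr),st))
x=np.r_[p,1.705]
cv2.polylines(im,[proj(k,tray_pts(x)[:4]).round().astype(np.int32)],True,(0,0,255),1)
cv2.imwrite("pics/w3.png",im)
```

```text
[ 0.53164527 -0.23052743  0.13060751]
([0.0012, -0.0004, 0.0268], [0.0015, 0.001, -0.0001])
```

View pics/w3.png

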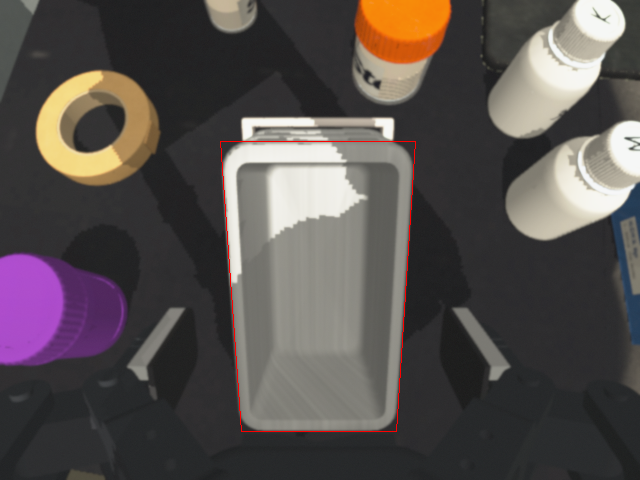

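The rim sits centred between the pads and matches the fit: corners (221,141), (415,141), (396,431), (241,431).

>>> carry_out:
  deltas:
    - [[0.001, 0, 0.015], [0.0015, 0.001, 0], 0]
    - [[0.001, 0, 0.027], [0.0015, 0.001, 0], 0]
    - [[0.001, 0, 0.027], [0.0015, 0.001, 0], 0]
    - [[0.001, 0, 0.027], [0.0015, 0.001, 0], 30]
    - [[0.001, 0, 0.027], [0.0015, 0.001, 0], 60]
    - [[0.001, 0, 0.027], [0.0015, 0.001, 0], 120]
    - [[0.001, 0, 0.027], [0.0015, 0.001, 0], 120]
    - [[0.001, 0, 0.027], [0.0015, 0.001, 0], 120]
    - [[0.001, 0, 0.027], [0.0015, 0.001, 0], 120]
  force: 40

```text
clock: 5.45
tcp_pos: [0.5297, -0.2163, 0.1077]
tcp_rot: [0.636, 0.727, 0.17, -0.195]
force: [-0.1, -1.6, 6.7]
finger_gap: 0.785
gripper_force: 44.7
```

Run:
```python
from h import *
tr=tray_rot(1.705); z=tr.as_matrix()[:,2]
st=sensors.read_state(); p=st["tcp_pos"]
print(p,st["force"],st["moment"],st["gripper_force"],st["finger_gap"]); print(delta(p+.1*z,tool_for(tr)))
cv2.imwrite("pics/w4.png",grab_frame("wrist"))
```

```text
[ 0.52968996 -0.21625611  0.10766357] [-0.09782821 -1.55050638  6.68586957] [0.01517571 0.10038911 0.00708591] 44.730151891708374 0.7854592862552151
([0.0, 0.0, -0.1], [0.0001, -0.0002, -0.0002])
```

View pics/w4.png

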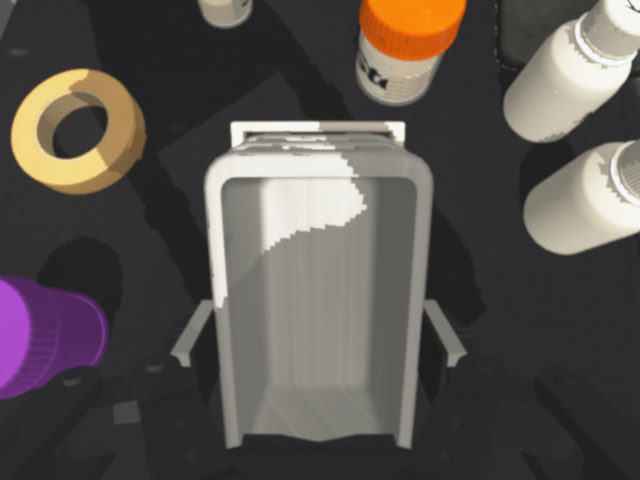

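Both pads hold the rim's long sides at (210,330) and (425,330), and the opening of 0.785 matches 68 mm. I'll draw it out along the tray's z axis.

>>> carry_out:
  deltas:
    - [[0, 0, -0.004], [0, 0, 0], 120]
    - [[0, 0, -0.008], [0, 0, 0], 120]
    - [[0, 0, -0.014], [0, 0, 0], 120]
    - [[0, 0, -0.02], [0, 0, 0], 120]
    - [[0, 0, -0.027], [0, 0, 0], 120]
    - [[0, 0, -0.035], [0, 0, 0], 120]
    - [[0, 0, -0.05], [0, 0, 0], 120]
    - [[0, 0, -0.065], [0, 0, 0], 120]
    - [[0, 0, -0.08], [0, 0, 0], 120]
    - [[0, 0, -0.095], [0, 0, 0], 120]
    - [[0, 0, -0.095], [0, 0, 0], 120]
    - [[0, 0, -0.095], [0, 0, 0], 120]
  force: 50

```text
clock: 6.7
tcp_pos: [0.5357, -0.2629, 0.1891]
tcp_rot: [0.636, 0.727, 0.17, -0.195]
force: [-0.2, -0.0, -1.7]
finger_gap: 0.778
gripper_force: 56.2
```

Run:
```python
from h import *
a=grab_frame("side")
cv2.imwrite("pics/s2.png",np.hstack([cv2.resize(cv2.imread("pics/side0.png")[220:400,270:450],(400,400)),cv2.resize(a[220:400,270:450],(400,400))]))
st=sensors.read_state(); print(st["tcp_pos"],st["force"],st["finger_gap"],st["q"])
# targets: tray yaw on mat: tool x at 0.019+pi, tool z down
tr=R.from_euler("z",.019+np.pi); T=tool_for(tr)
for p in ([.53,-.27,.25],[.447,.19,.17],[.447,.19,.055]): print(p,delta(p,T,st))
```

```text
[ 0.53551863 -0.26249065  0.18874534] [-0.5737707   0.29615945 -1.6720396 ] 0.7826637332419546 [-0.73476942  0.69141167  1.24334204  0.32903357  1.62147127 -0.92156826]
[0.53, -0.27, 0.25] ([0.0249, -0.0066, -0.0564], [0.3804, -0.4294, -1.4198])
[0.447, 0.19, 0.17] ([0.3888, -0.0271, 0.247], [0.3804, -0.4294, -1.4198])
[0.447, 0.19, 0.055] ([0.3311, -0.0269, 0.3465], [0.3804, -0.4294, -1.4198])
```

View pics/s2.png

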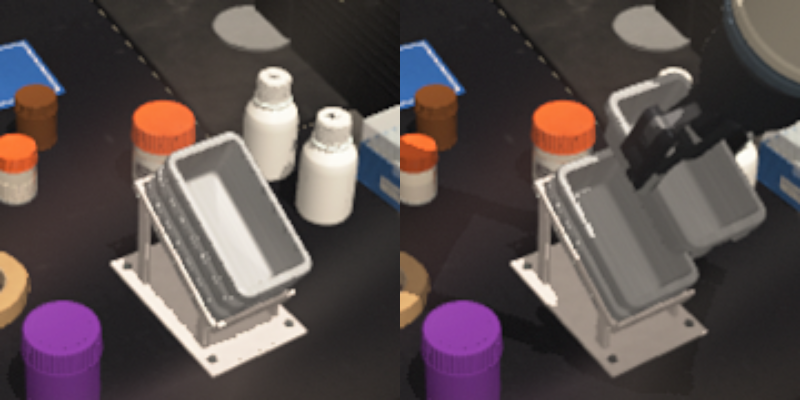

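The tray came out cleanly. The two lower trays look unmoved in the stand, the before crop compared with the after. Now over the mat, levelling and turning on the way.

>>> carry_out:
  deltas:
    - [[0.012, -0.003, -0.03], [0, 0, 0], 120]
    - [[0.025, -0.0066, -0.056], [0.1, -0.11, -0.35], 120]
    - [[0.389, -0.027, 0.247], [0.38, -0.429, -1.42], 120]
    - [[0.389, -0.027, 0.247], [0.38, -0.429, -1.42], 120]
    - [[0.389, -0.027, 0.247], [0.38, -0.429, -1.42], 120]
    - [[0.389, -0.027, 0.247], [0.38, -0.429, -1.42], 120]
    - [[0.389, -0.027, 0.247], [0.38, -0.429, -1.42], 120]
    - [[0.389, -0.027, 0.247], [0.38, -0.429, -1.42], 120]
    - [[0.389, -0.027, 0.247], [0.38, -0.429, -1.42], 120]
    - [[0.389, -0.027, 0.247], [0.38, -0.429, -1.42], 120]
    - [[0.389, -0.027, 0.247], [0.38, -0.429, -1.42], 120]
    - [[0.389, -0.027, 0.247], [0.38, -0.429, -1.42], 120]
    - [[0.389, -0.027, 0.247], [0.38, -0.429, -1.42], 120]
    - [[0.389, -0.027, 0.247], [0.38, -0.429, -1.42], 120]
    - [[0.389, -0.027, 0.247], [0.38, -0.429, -1.42], 120]
    - [[0.389, -0.027, 0.247], [0.38, -0.429, -1.42], 120]
    - [[0.389, -0.027, 0.247], [0.38, -0.429, -1.42], 120]
    - [[0.389, -0.027, 0.247], [0.38, -0.429, -1.42], 120]
  force: 50

```text
clock: 8.55
tcp_pos: [0.4476, 0.1892, 0.1704]
tcp_rot: [-0.009, 1.0, 0.0, 0.0]
force: [-0.1, 0.2, -1.4]
finger_gap: 0.787
gripper_force: 57.2
```

Run:
```python
from h import *
st=sensors.read_state(); print(st["tcp_pos"],st["force"],st["finger_gap"],st["q"])
T=tool_for(R.from_euler("z",.019+np.pi))
for p in ([.447,.19,.06],[.447,.19,.041]): print(p,delta(p,T,st))
a=grab_frame("side"); b=grab_frame("wrist")
cv2.imwrite("pics/p1.png",np.hstack([cv2.resize(a[100:340,130:370],(400,400)),cv2.resize(b,(400,300))[:, :] if 0 else cv2.copyMakeBorder(cv2.resize(b,(400,300)),0,100,0,0,0)]))
```

```text
[0.44761478 0.18921047 0.17037043] [-0.0771558   0.23321592 -1.42705902] 0.78669721348019 [ 2.76988153e-01  3.94753682e-01  1.76998195e+00 -2.32900385e-05
  9.76275460e-01 -1.31162273e+00]
[0.447, 0.19, 0.06] ([0.0007, 0.0008, 0.1104], [0.0001, 0.0006, -0.0012])
[0.447, 0.19, 0.041] ([0.0007, 0.0008, 0.1294], [0.0001, 0.0006, -0.0012])
```

View pics/p1.png

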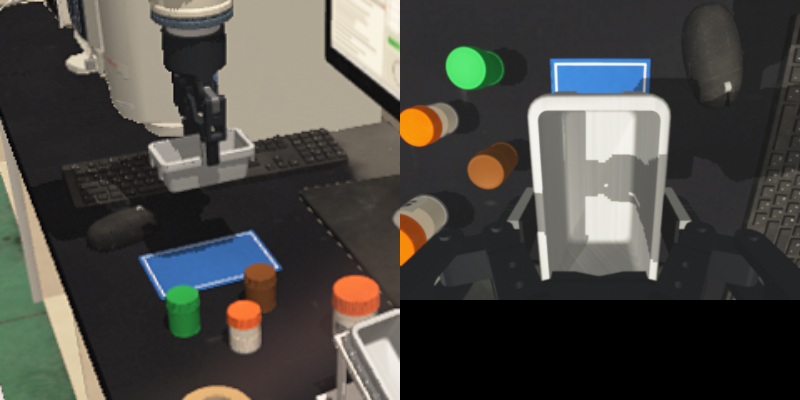

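The tray is level over the mat, seen at (200,155) in the left panel. Lowering now.

>>> carry_out:
  deltas:
    - [[0, 0.001, 0.03], [0, 0, 0], 120]
    - [[0, 0.001, 0.06], [0, 0, 0], 120]
    - [[0, 0.001, 0.085], [0, 0, 0], 120]
    - [[0, 0.001, 0.105], [0, 0, 0], 120]
    - [[0, 0.001, 0.115], [0, 0, 0], 120]
    - [[0, 0.001, 0.12], [0, 0, 0], 120]
    - [[0, 0.001, 0.123], [0, 0, 0], 120]
    - [[0, 0.001, 0.126], [0, 0, 0], 120]
    - [[0, 0.001, 0.126], [0, 0, 0], 120]

```text
clock: 9.55
tcp_pos: [0.4477, 0.1909, 0.0446]
tcp_rot: [-0.01, 1.0, 0.0, 0.001]
force: [0.4, -0.0, -1.8]
finger_gap: 0.782
gripper_force: 57.1
```

>>> carry_out:
  deltas:
    - [[0, 0, 0.001], [0, 0, 0], 120]
    - [[0, 0, 0.002], [0, 0, 0], 120]
    - [[0, 0, 0.003], [0, 0, 0], 120]
    - [[0, 0, 0.003], [0, 0, 0], 120]

```text
clock: 9.95
tcp_pos: [0.4474, 0.1908, 0.0413]
tcp_rot: [-0.01, 1.0, 0.0, 0.0]
force: [0.1, -0.5, -0.9]
finger_gap: 0.782
gripper_force: 57.2
```

>>> carry_out:
  deltas:
    - [[0, 0, 0.001], [0, 0, 0], 120]
    - [[0, 0, 0.001], [0, 0, 0], 120]
    - [[0, 0, 0.002], [0, 0, 0], 120]
    - [[0, 0, 0.002], [0, 0, 0], 120]

```text
clock: 10.35
tcp_pos: [0.4474, 0.1908, 0.0392]
tcp_rot: [-0.01, 1.0, 0.0, 0.0]
force: [0.7, -0.4, -1.8]
finger_gap: 0.781
gripper_force: 57.1
```

>>> carry_out:
  deltas:
    - [[0, 0, 0.001], [0, 0, 0], 120]
    - [[0, 0, 0.001], [0, 0, 0], 120]
    - [[0, 0, 0.002], [0, 0, 0], 120]
    - [[0, 0, 0.002], [0, 0, 0], 120]

```text
clock: 10.75
tcp_pos: [0.4475, 0.1908, 0.0389]
tcp_rot: [-0.01, 1.0, 0.0, 0.001]
force: [-8.9, -2.9, 45.2]
finger_gap: 0.776
gripper_force: 62.3
```

Contact. I'll relieve the load and open gently.

>>> carry_out:
  deltas:
    - [[0, 0, -0.0017], [0, 0, 0], 120]
    - [[0, 0, -0.0017], [0, 0, 0], 120]
    - [[0, 0, -0.0017], [0, 0, 0], 50]
    - [[0, 0, -0.0017], [0, 0, 0], 30]
    - [[0, 0, -0.0017], [0, 0, 0], 10]
    - [[0, 0, -0.0017], [0, 0, 0], 0]
    - [[0, 0, -0.0017], [0, 0, 0], 0]
    - [[0, 0, -0.0017], [0, 0, 0], 0]
    - [[0, 0, -0.03], [0, 0, 0], 0]
    - [[0, 0, -0.07], [0, 0, 0], 0]
    - [[0, 0, -0.11], [0, 0, 0], 0]
    - [[0, 0, -0.11], [0, 0, 0], 0]
    - [[0, 0, -0.11], [0, 0, 0], 0]

```text
clock: 12.05
tcp_pos: [0.4477, 0.1909, 0.1481]
tcp_rot: [-0.01, 1.0, 0.0, 0.001]
force: [-0.0, 0.1, -0.2]
finger_gap: 1.003
gripper_force: 0.0
```

Run:
```python
from h import *
st=sensors.read_state(); im=grab_frame("wrist"); k=cam("wrist",st); print(st["tcp_pos"],st["clock"])
r=[d for d in spotter.outline_of("wrist","tray_top") if d["mask"].sum()>8000]
print([(d["p"],d["mask"].sum(),np.argwhere(d["mask"]).mean(0).round()) for d in r])
flat=lambda p: np.r_[box(.124,.068,.049),box(.124,.068,.039)]@R.from_euler("z",p[2]).as_matrix().T+[p[0],p[1],0]
if r:
    x,f=fit([(k,hullmask(r[0]["mask"]))],flat,np.array([.447,.191,.019]),np.array([.004,.004,.05])); print("tray",x.round(4),f)
    cv2.polylines(im,[proj(k,flat(x)[:4]).round().astype(np.int32)],True,(0,0,255),1)
for c in("top","side"):
    grab_frame(c)
    print(c,"jar",[(np.round(d["position"],4),round(d["p"],2)) for d in spotter.place_of(c,"jar")])
    print(c,"next",[np.round(d["position"],4) for d in spotter.place_of(c,"tray_next")])
    print(c,"tray_top",[np.round(d["position"],4) for d in spotter.place_of(c,"tray_top")])
s=grab_frame("side")
cv2.imwrite("pics/p2.png",np.hstack([cv2.copyMakeBorder(cv2.resize(im,(400,300)),0,100,0,0,0),cv2.resize(s[220:340,190:310],(400,400))]))
```

```text
[0.44774386 0.19091548 0.14808314] 12.05
[(0.6, np.int64(23749), array([231., 318.]))]
tray [0.4468 0.1911 0.019 ] 0.975123571833725
top jar [(array([ 0.3808, -0.2394, -0.0023]), 0.96), (array([4.733e-01, 7.440e-02, 3.000e-04]), 0.77), (array([ 0.4321,  0.0008, -0.0025]), 0.72), (array([0.3701, 0.0646, 0.0004]), 0.71), (array([ 0.5602, -0.037 ,  0.001 ]), 0.65)]
top next [array([ 0.5285, -0.1875,  0.058 ]), array([0.43  , 0.0027, 0.0023])]
top tray_top [array([0.4505, 0.1902, 0.0037])]
side jar [(array([3.756e-01, 6.360e-02, 1.000e-04]), 0.92), (array([ 5.612e-01, -3.490e-02, -1.000e-04]), 0.91), (array([ 0.3738, -0.2429,  0.0016]), 0.8), (array([ 0.4774,  0.0739, -0.0019]), 0.67), (array([ 0.4337,  0.0046, -0.0039]), 0.62)]
side next [array([ 0.5262, -0.1892,  0.0565])]
side tray_top [array([0.4508, 0.1886, 0.0021])]
```

View pics/p2.png

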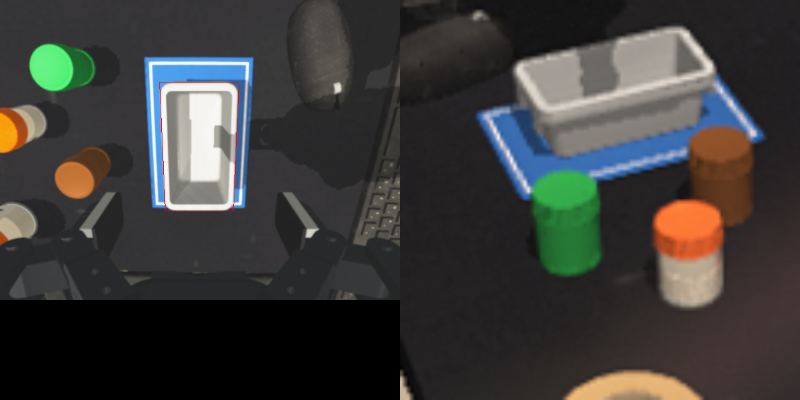

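The tray sits level in the middle of the mat at (0.447, 0.191), aligned with it. The stack is unchanged. Next: above the small orange-capped jar at about (0.431, 0.003), closing along world x.

Run:
```python
from h import *
T=tool_for(R.from_euler("z",.019+np.pi/2)); print(delta([.431,.003,.16],T))
```

```text
([0.0199, -0.1874, -0.0129], [0.0001, 0.0001, 1.5709])
```

>>> carry_out:
  deltas:
    - [[0.02, -0.187, -0.013], [0, 0, 1.571], 0]
    - [[0.02, -0.187, -0.013], [0, 0, 1.571], 0]
    - [[0.02, -0.187, -0.013], [0, 0, 1.571], 0]
    - [[0.02, -0.187, -0.013], [0, 0, 1.571], 0]
    - [[0.02, -0.187, -0.013], [0, 0, 1.571], 0]
    - [[0.02, -0.187, -0.013], [0, 0, 1.571], 0]
    - [[0.02, -0.187, -0.013], [0, 0, 1.571], 0]
    - [[0.02, -0.187, -0.013], [0, 0, 1.571], 0]
    - [[0.02, -0.187, -0.013], [0, 0, 1.571], 0]
    - [[0.02, -0.187, -0.013], [0, 0, 1.571], 0]
    - [[0.02, -0.187, -0.013], [0, 0, 1.571], 0]
    - [[0.02, -0.187, -0.013], [0, 0, 1.571], 0]
    - [[0.02, -0.187, -0.013], [0, 0, 1.571], 0]
    - [[0.02, -0.187, -0.013], [0, 0, 1.571], 0]

```text
clock: 14.0
tcp_pos: [0.4309, 0.0034, 0.1603]
tcp_rot: [0.7, 0.714, 0.0, 0.0]
force: [0.7, 0.9, 1.1]
finger_gap: 1.001
gripper_force: 0.0
```

Run:
```python
from h import *
st=sensors.read_state(); im=grab_frame("wrist"); k=cam("wrist",st); print(st["tcp_pos"],st["clock"])
uv=proj(k,[[.431,.003,.053]])[0]; print(uv)
hsv=cv2.cvtColor(im,cv2.COLOR_BGR2HSV); m=cv2.inRange(hsv,(5,150,80),(18,255,255)); n,l,s,c=cv2.connectedComponentsWithStats(m)
i=[i for i in range(1,n) if s[i,4]>300]; print([(s[j].tolist(),c[j].round()) for j in i])
j=min(i,key=lambda j:np.hypot(*(c[j]-uv))); mk=hullmask(l==j)
a=np.linspace(0,2*np.pi,40); ring=np.c_[np.cos(a),np.sin(a)]*.0205
cyl=lambda p: np.r_[np.c_[ring+p,np.full(40,.053)],np.c_[ring+p,np.full(40,.038)]]
x,f=fit([(k,mk)],cyl,np.array([.431,.003]),np.array([.004,.004])); print("jar",x,f)
cv2.polylines(im,[cv2.convexHull(proj(k,cyl(x)).round().astype(np.int32))],True,(0,0,255),1)
cv2.imwrite("pics/j1.png",im)
print(delta([x[0],x[1],.043],tool_for(R.from_euler("z",.019+np.pi/2)),st))
```

```text
[0.43093085 0.00344648 0.16028953] 14.0
[318.72670172 239.66087023]
[([364, 84, 76, 71, 4261], array([402., 119.])), ([286, 199, 68, 69, 767], array([319., 223.])), ([475, 260, 104, 97, 2357], array([513., 291.]))]
jar [0.43147973 0.00532432] 0.9599212398373984
([0.0019, 0.0005, 0.1173], [0.0005, -0.0001, 0.0018])
```

View pics/j1.png

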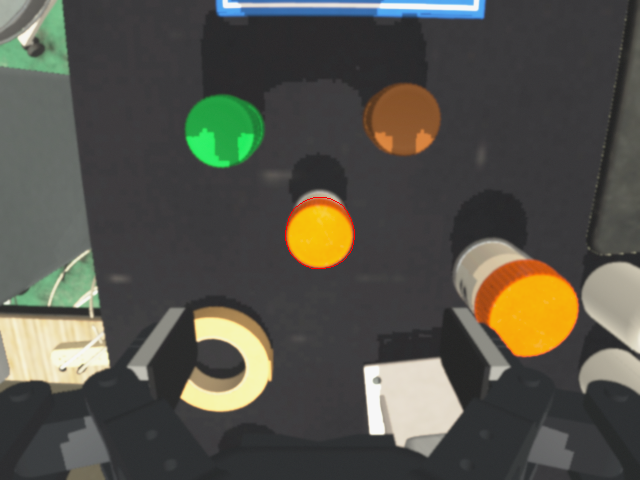

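The small orange-capped jar is at (320,235) and the fitted outline matches. The larger look-alike is at (525,305), with green at (222,130) and brown at (402,119). Descending to grip the cap.

>>> carry_out:
  deltas:
    - [[0.002, 0.0005, 0.03], [0, 0, 0], 0]
    - [[0.002, 0.0005, 0.065], [0, 0, 0], 0]
    - [[0.002, 0.0005, 0.095], [0, 0, 0], 0]
    - [[0.002, 0.0005, 0.111], [0, 0, 0], 0]
    - [[0.002, 0.0005, 0.117], [0, 0, 0], 0]
    - [[0.002, 0.0005, 0.117], [0, 0, 0], 40]
    - [[0.002, 0.0005, 0.117], [0, 0, 0], 80]
    - [[0.002, 0.0005, 0.117], [0, 0, 0], 110]
    - [[0.002, 0.0005, 0.117], [0, 0, 0], 140]
    - [[0.002, 0.0005, 0.117], [0, 0, 0], 180]
    - [[0.002, 0.0005, 0.117], [0, 0, 0], 180]
    - [[0.002, 0.0005, 0.117], [0, 0, 0], 180]
  force: 30

```text
clock: 15.25
tcp_pos: [0.432, 0.0054, 0.0442]
tcp_rot: [0.7, 0.714, 0.001, 0.001]
force: [-1.5, 0.4, 11.2]
finger_gap: 0.468
gripper_force: 28.8
```

Run:
```python
from h import *
st=sensors.read_state(); print(st["tcp_pos"],st["force"],st["finger_gap"],st["gripper_force"])
T=tool_for(R.from_euler("z",.019+np.pi/2))
for p in([.4315,.0053,.14],[.4468,.1911,.14],[.4468,.1911,.05]): print(delta(p,T,st))
```

```text
[0.43199066 0.00541142 0.04418409] [-1.53525843  0.43033065 11.1819918 ] 0.4684163710761488 28.825237154960632
([-0.0001, -0.0003, -0.0958], [0.0023, 0.0002, 0.0])
([0.1854, 0.0186, -0.0958], [0.0023, 0.0002, 0.0])
([0.1854, 0.0184, -0.0058], [0.0023, 0.0002, 0.0])
```

>>> carry_out:
  deltas:
    - [[0, 0, -0.02], [0, 0, 0], 180]
    - [[0, 0, -0.06], [0, 0, 0], 180]
    - [[0, 0, -0.096], [0, 0, 0], 180]
    - [[0.045, 0.0045, -0.096], [0, 0, 0], 180]
    - [[0.09, 0.009, -0.096], [0, 0, 0], 180]
    - [[0.13, 0.013, -0.096], [0, 0, 0], 180]
    - [[0.165, 0.017, -0.096], [0, 0, 0], 180]
    - [[0.185, 0.0185, -0.096], [0, 0, 0], 180]
    - [[0.185, 0.0185, -0.096], [0, 0, 0], 180]
    - [[0.185, 0.0185, -0.096], [0, 0, 0], 180]
    - [[0.185, 0.0185, -0.096], [0, 0, 0], 180]

```text
clock: 16.35
tcp_pos: [0.4463, 0.1901, 0.1395]
tcp_rot: [0.701, 0.714, 0.0, 0.0]
force: [0.2, -0.5, -1.2]
finger_gap: 0.465
gripper_force: 31.0
```

Run:
```python
from h import *
st=sensors.read_state(); print(st["tcp_pos"],st["force"],st["finger_gap"],st["gripper_force"])
T=tool_for(R.from_euler("z",.019+np.pi/2)); print(delta([.4468,.1911,.050],T,st))
im=grab_frame("wrist"); s=grab_frame("side")
cv2.imwrite("pics/j2.png",np.hstack([cv2.copyMakeBorder(cv2.resize(im,(400,300)),0,100,0,0,0),cv2.resize(s[170:310,180:320],(400,400))]))
```

```text
[0.44625209 0.19007947 0.13954392] [ 0.21932039 -0.47848592 -1.23814982] 0.465244607327089 30.952200293540955
([0.001, 0.0005, 0.0895], [0.0006, 0.0001, -0.0006])
```

View pics/j2.png

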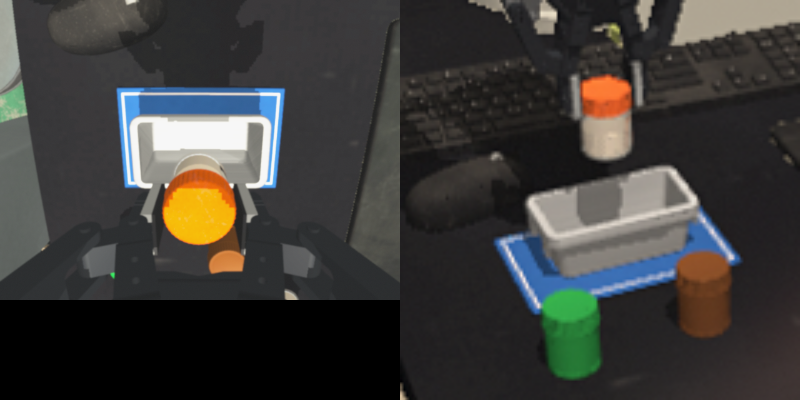

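The jar hangs upright over the middle of the tray. Lowering gently.

>>> carry_out:
  deltas:
    - [[0.001, 0.0005, 0.025], [0, 0, 0], 180]
    - [[0.001, 0.0005, 0.05], [0, 0, 0], 180]
    - [[0.001, 0.0005, 0.068], [0, 0, 0], 180]
    - [[0.001, 0.0005, 0.08], [0, 0, 0], 180]
    - [[0.001, 0.0005, 0.085], [0, 0, 0], 180]
    - [[0.001, 0.0005, 0.087], [0, 0, 0], 180]
    - [[0.001, 0.0005, 0.088], [0, 0, 0], 180]
    - [[0.001, 0.0005, 0.088], [0, 0, 0], 180]

```text
clock: 17.25
tcp_pos: [0.4472, 0.1918, 0.0518]
tcp_rot: [0.7, 0.714, 0.001, 0.0]
force: [-0.6, -0.2, -1.6]
finger_gap: 0.464
gripper_force: 30.9
```

>>> carry_out:
  deltas:
    - [[0, 0, 0.0005], [0, 0, 0], 180]
    - [[0, 0, 0.001], [0, 0, 0], 180]
    - [[0, 0, 0.001], [0, 0, 0], 180]

```text
clock: 17.55
tcp_pos: [0.447, 0.1918, 0.0505]
tcp_rot: [0.7, 0.714, 0.0, 0.0]
force: [0.1, -0.2, -0.5]
finger_gap: 0.463
gripper_force: 30.9
```

>>> carry_out:
  deltas:
    - [[0, 0, 0.0005], [0, 0, 0], 180]
    - [[0, 0, 0.001], [0, 0, 0], 180]
    - [[0, 0, 0.001], [0, 0, 0], 180]

```text
clock: 17.85
tcp_pos: [0.447, 0.1918, 0.0493]
tcp_rot: [0.7, 0.714, 0.0, 0.0]
force: [-0.1, -1.1, 0.6]
finger_gap: 0.468
gripper_force: 31.1
```

>>> carry_out:
  deltas:
    - [[0, 0, 0.0005], [0, 0, 0], 180]
    - [[0, 0, 0.0005], [0, 0, 0], 180]

```text
clock: 18.05
tcp_pos: [0.447, 0.1918, 0.0492]
tcp_rot: [0.7, 0.714, 0.0, 0.0]
force: [-3.0, 0.3, 11.5]
finger_gap: 0.465
gripper_force: 32.1
```

>>> carry_out:
  deltas:
    - [[0, 0, -0.0003], [0, 0, 0], 180]
    - [[0, 0, -0.0003], [0, 0, 0], 130]
    - [[0, 0, -0.0003], [0, 0, 0], 110]
    - [[0, 0, -0.0003], [0, 0, 0], 80]
    - [[0, 0, -0.0003], [0, 0, 0], 70]
    - [[0, 0, -0.0003], [0, 0, 0], 70]
    - [[0, 0, -0.0003], [0, 0, 0], 70]
    - [[0, 0, -0.01], [0, 0, 0], 70]
    - [[0, 0, -0.04], [0, 0, 0], 70]
    - [[0, 0, -0.08], [0, 0, 0], 70]
    - [[0, 0, -0.12], [0, 0, 0], 70]
    - [[0, 0, -0.12], [0, 0, 0], 70]
    - [[0, 0, -0.12], [0, 0, 0], 70]
    - [[0, 0, -0.12], [0, 0, 0], 70]

```text
clock: 19.45
tcp_pos: [0.4464, 0.1916, 0.1685]
tcp_rot: [0.7, 0.714, -0.0, -0.0]
force: [-0.1, -0.1, -0.6]
finger_gap: 0.726
gripper_force: 0.0
```

Run:
```python
from h import *
st=sensors.read_state(); im=grab_frame("wrist"); k=cam("wrist",st); print(st["tcp_pos"],st["clock"],st["finger_gap"])
m=cv2.inRange(cv2.cvtColor(im,cv2.COLOR_BGR2HSV),(5,150,80),(18,255,255)); n,l,s,c=cv2.connectedComponentsWithStats(m)
uv=proj(k,[[.447,.191,.058]])[0]; j=min([i for i in range(1,n) if s[i,4]>300],key=lambda j:np.hypot(*(c[j]-uv)))
a=np.linspace(0,2*np.pi,40); ring=np.c_[np.cos(a),np.sin(a)]*.0205
cyl=lambda p: np.r_[np.c_[ring+p,np.full(40,.058)],np.c_[ring+p,np.full(40,.043)]]
print("jar",fit([(k,hullmask(l==j))],cyl,np.array([.447,.191]),np.array([.004,.004])))
flat=lambda p: np.r_[box(.124,.068,.049),box(.124,.068,.039)]@R.from_euler("z",p[2]).as_matrix().T+[p[0],p[1],0]
for d in spotter.outline_of("wrist","tray_top"):
    M=hullmask(d["mask"])
    if M.sum()>8000: print("tray",fit([(k,M)],flat,np.array([.447,.191,.019]),np.array([.004,.004,.05])))
for c in("top","side"):
    grab_frame(c)
    for nm in("tray_next","tray_top","jar"): print(c,nm,[np.round(d["position"],3).tolist() for d in spotter.place_of(c,nm)])
```

```text
[0.44635551 0.19162894 0.16846189] 19.45 0.726026020795428
jar (array([0.44684476, 0.191241  ]), np.float64(0.5058885108610311))
tray (array([0.4472497 , 0.19090114, 0.01833966]), np.float64(0.9781878609694026))
top tray_next [[0.528, -0.187, 0.061]]
top tray_top [[0.45, 0.192, 0.004]]
top jar [[0.559, -0.032, 0.002], [0.38, -0.242, -0.005], [0.37, 0.065, -0.001], [0.474, 0.076, 0.003]]
side tray_next [[0.526, -0.188, 0.057], [0.359, 0.312, -0.002]]
side tray_top [[0.449, 0.19, 0.0], [0.721, -0.276, -0.006]]
side jar [[0.476, 0.073, 0.001], [0.374, -0.243, -0.004], [0.378, 0.064, -0.0], [0.561, -0.034, 0.001], [0.45, 0.19, 0.002]]
```

Run:
```python
from h import *
st=sensors.read_state(); im=grab_frame("wrist"); k=cam("wrist",st)
m=cv2.inRange(cv2.cvtColor(im,cv2.COLOR_BGR2HSV),(3,120,40),(22,255,255)); n,l,s,c=cv2.connectedComponentsWithStats(m)
print([(s[i].tolist(),c[i].round()) for i in range(1,n) if s[i,4]>200])
a=np.linspace(0,2*np.pi,40); ring=np.c_[np.cos(a),np.sin(a)]*.0205
q=proj(k,np.r_[np.c_[ring+[.447,.191],np.full(40,.058)],np.c_[ring+[.447,.191],np.full(40,.043)]]); print(q.min(0),q.max(0))
for d in spotter.outline_of("wrist","jar"):
    y=np.argwhere(d["mask"]); print(round(d["p"],2),y.min(0)[::-1],y.max(0)[::-1])
```

```text
[([286, 200, 65, 68, 656], array([318., 220.])), ([330, 337, 57, 84, 3813], array([357., 380.]))]
[284.94387002 199.90508797] [352.94009706 270.23201928]
0.7 [330 336] [386 419]
0.63 [286 192] [350 267]
0.57 [215 347] [249 424]
```

The jar's cap fills exactly the image box predicted for a jar standing upright on the tray floor. The tray is centred on the mat, the stack has not moved, and the gripper is clear.

```bash
python3 -c "
from plant import manip; print(manip.sign_off())"
```

```text
the job is handed in; nothing more can be done
None
```

The job is handed in: by the last camera check the top tray lies level in the middle of the mat along its length, the small orange-capped jar stands upright in it, and the other two trays haven't visibly moved (no verdict came back; I viewed 11 pictures, one over the limit of 10).

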